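Gauge the 11 mm casting plate and press it home in the sprung clamp

TASK

Three casting plates that differ only in thickness stand in the grey slotted rack: find the 11 mm one by pinching them with the gripper, leaving the other two standing in the rack. Put it upright into the slot of the sprung clamp, push it down past the spring bar until you feel it firmly on the hidden depth stop, without ramming the stop, and let go of it. Do not push the beaker or the slide box about.

Things in the scene. Friction and masses are not known exactly. Their poses are not given: they have to be found in the camera images.
- plate_a: one of three white casting plates with dark edge strips, 70 mm wide (own x), 90 mm tall (own z), upright in the rack; alike but for thickness (own y): 8 mm on one, 11 mm on another, 14 mm on the third. The names do not tell which: pinch it to learn. Origin: centre of its underside. About 85 g; top 96 mm above the bench
- plate_b: one of three white casting plates with dark edge strips, 70 mm wide (own x), 90 mm tall (own z), upright in the rack; alike but for thickness (own y): 8 mm on one, 11 mm on another, 14 mm on the third. The names do not tell which: pinch it to learn. Origin: centre of its underside. About 85 g; top 96 mm above the bench
- plate_c: one of three white casting plates with dark edge strips, 70 mm wide (own x), 90 mm tall (own z), upright in the rack; alike but for thickness (own y): 8 mm on one, 11 mm on another, 14 mm on the third. The names do not tell which: pinch it to learn. Origin: centre of its underside. About 85 g; top 96 mm above the bench
- rack: fixed grey rack, base 90 x 190 x 6 mm, origin at the centre of its underside. Three equal slots at own y = -65, 0, +65 mm, each 16 mm wide along y between ribs 8 mm thick and 60 mm long with tops 41 mm above the bench. A plate stands on the base (6 mm above the bench) in each slot, thickness along the rack's y, in random order
- clamp: fixed aluminium clamp, base 116 (own x) x 110 (own y) x 6 mm, origin: centre of its underside. Slot along x, open above, between end cheeks (x = +-42 mm, 32 mm high). Its -y side is a rigid wall: face at y = -5.5 mm, vertical to 50 mm above the bench, then flaring out 8 mm up to 69 mm. A seated 11 mm plate stands centred at x = y = 0, thickness along y, between wall and clamp_bar
- clamp_bar (a joint): slide of the black sprung bar on the slot's +y side, in m along +y: 0 free, 0.012 at most; 3 N when free, 1 N more per mm. Inner face at y = +1.5 mm when free, vertical from 32 to 52 mm above the bench, flaring out 9 mm up to 71 mm. The 11 mm plate pushes it back 4 mm. Passing it takes 3 to 8 N. A plate let in 1 to 2 mm off centre towards it (+y) clears the rigid wall
- stop: depth stop in the slot. The pose is only that of its mounting (the clamp's origin): the rubber-faced pad that carries the plate (yields 1 mm per 12 N) is set anew each time, its top 11 to 31 mm above the bench, hidden between the walls, to be found by feel: the push climbs well above that of the slot. Never press it with more than 35 N
- beaker: loose clear beaker, 54 mm across, 70 mm tall, origin at the centre of its underside; a bystander
- slide_box: loose white cardboard box, 56 x 82 x 34 mm, origin at the centre of its underside; a bystander
Not all that is in view belongs to the job. What is shaped like the plate_b but purple or yellow is not meant.

How it is judged:
By the outcome, as a careful person would: the job done as asked, in the order asked, and still so for the second after the job is handed in, with the robot touching nothing.
It also fails if it takes over 64 s, if anything falls off the work surface, if the arm or the gripper's body presses on something with over 40 N, if the wrist force passes 120 N, or if a joint passes its speed limit or range.

ROBOT

A 6-joint arm with a two-finger parallel gripper is mounted at the origin on a cart in front of the work surface, level with it; the furniture and walls round the work are solid. World frame = base frame: x ahead of the robot, y to its left, z up, the work surface at z = 0. Lengths are in mm, angles in rad, forces in N, time in s.
With the tool pointing down it reaches from about 350 to 775 mm from the base axis. Payload 7.3 kg.
Tool frame: the origin (TCP) lies at the very end of the fingers, on their centre line; the grasp point (between the pads) lies bot.grip_point_offset behind it (bot.grip_point_offset is the distance from the TCP to the grasp point, in mm); z points along the fingers, y is the line along which they close (so a half turn about z gives the same grasp; the last joint's range is limited). The gripper opens to 92 mm and grips with 3 to 60 N. Pads are 19 mm wide; open, the fingers measure 130 mm over their backs; the gripper's body (75 mm by 190 mm) begins 47 mm behind the grasp point.
Start: joints at [-1.377, 0.342, 1.524, -0, 1.275, -0.146], TCP at [175.005, -494.993, 226.741] pointing down, gripper open.
Joint ranges: [-2.53, 2.53], [-0.77, 2.02], [0.04, 2.7], [-1, 4.14], [0.28, 2.66], [-3.11, 3.11]. Speed limits (rad/s): [2.57, 2.57, 3.14, 3.14, 3.14, 3.14].

INTERFACE

Orientations are given as [roll, pitch, yaw] about the fixed x, y, z axes, in that order (R = Rz(yaw) Ry(pitch) Rx(roll)).
In Python, from plant import bot gives the robot as it stands. The module is installed in compiled form; this text tells all that it offers.
- The arm moves only by the tool carry_out, never from a script. Its argument "plan" is a list of rows, each an object of numbers: "tx", "ty", "tz": the shift along the world's x, y, z in mm; "rx", "ry", "rz": the turn, a rotation vector about the world's x, y, z in rad. A call has 1 to 12 rows; each row shifts and turns the commanded pose from where the row before left it; what a row does not reach is not made up. A row lasts 1/10 s, in which the tool goes at most 50 mm and 8.59 degrees, less where a joint would pass 70% of its speed; a pose out of reach is approached as far as the arm can. A call with a gripper value outside its range is refused whole. "gripper" is the closure, from 0 (fully open) to 1 (shut), set as the call begins (left out, the last holds). The fingers move at their own pace and stop on an object; the grip force is fixed at half the most. Time passes only in rows, so rows that do not move let the fingers close. It gives the time, the measured TCP pose, the force, the opening and the grip force at its end, in the units of the state.
- bot.get_obs(): the state, without advancing time (a new reading comes with each control period).
- bot.capture(name): name is "scene" or "top" or "wrist"; returns the picture (384x512x3 uint8, red, green, blue); there is no depth.
- bot.camera_model(name): a dict with "camera_matrix" (3x3 intrinsics, pixels), "R" (3x3) and "t" (3): a world point X has camera coordinates R X + t. Camera axes: x right, y down, z forward; pixel columns grow to the right and rows downward; lengths in mm; the calibration is good to about 2 mm. A picture is of the moment at which its call begins: read the wrist's pose just before it. camera_model takes no time and is no camera call; for the wrist camera it gives the pose at the moment of the call.
- bot.close_job(): hands the job in; it is judged then, once.
The state is a dict: "time": time; "joint_positions": joint angles; "dq": joint speeds; "tau": joint torques, N m; "tool_pos": TCP position; "tcp_rot": TCP orientation; "contact_force": force on the tool from outside, world axes, zero at the start; "moment": the same for the moment, N m; "grip_width": finger opening in mm; "finger_force": force on a finger pad.
Only numpy, scipy, OpenCV 4.12 (cv2) and the standard library are available. Lean on these libraries where they do the work, as an engineer would, in place of code of your own. Each camera call takes 0.05 s, during which the arm holds its last target. There are 200 camera calls.

## Working session

There is one attempt and no reset: what is moved stays moved. The work goes in short steps, Python scripts to look and compute and a tool call to move; the robot and the scene stay as the last step left them, time stands still between calls to the robot, and variables do not carry over. Pictures are saved under pics/ and viewed, at most 10 in all, crops included, and the job is handed in when it is done.

Besides the shell and the picture viewer there is one more tool, called as name([rows], argument=value, ...), one row to a line, values as JSON. carry_out: Moves the arm, as the interface text tells. Its arguments: {"type":"object","properties":{"plan":{"type":"array"},"gripper":{"type":"number"}},"required":["plan"]}

```bash
mkdir -p pics
cat > h.py <<'E'
import numpy as np, cv2
from plant import bot
def cap(n,f):
    m=bot.camera_model(n); im=bot.capture(n); cv2.imwrite(f,im[:,:,::-1]); return im,m
def ray(m,u,v,z):
    K=np.array(m["camera_matrix"]);R=np.array(m["R"]);t=np.array(m["t"])
    c=-R.T@t; d=R.T@np.linalg.inv(K)@np.array([u,v,1.]); return c+d*(z-c[2])/d[2]
def proj(m,X):
    K=np.array(m["camera_matrix"]);p=K@(np.array(m["R"])@np.array(X,float)+np.array(m["t"])); return p[:2]/p[2]
E
python3 - <<'E'
from h import *
o=bot.get_obs(); print({k:np.round(v,3) for k,v in o.items()}, bot.grip_point_offset)
a,m=cap("scene","pics/s0.png"); b,m2=cap("top","pics/t0.png")
for q in (m,m2): R=np.array(q["R"]); print(-R.T@np.array(q["t"]), R.round(2).tolist())
E
```

```text
{'time': np.float64(0.0), 'joint_positions': array([-1.377,  0.343,  1.525, -0.   ,  1.275, -0.146]), 'dq': array([ 0.   ,  0.001, -0.001,  0.001,  0.   , -0.002]), 'tau': array([  0.   , -43.123, -24.422,   0.072,   0.056,  -0.   ]), 'tool_pos': array([ 174.937, -494.559,  226.034]), 'tcp_rot': array([-3.14, -0.  ,  0.34]), 'contact_force': array([ 0.548,  0.191, -0.622]), 'moment': array([ 0.01 , -0.011, -0.003]), 'finger_force': np.float64(0.0), 'grip_width': np.float64(91.912)} 18.8
[180.07551965 667.83254115 444.33884906] [[-0.85, -0.52, 0.01], [-0.26, 0.41, -0.87], [0.45, -0.75, -0.49]]
[453.79816287  44.03034541 874.94003797] [[-0.03, -1.0, -0.0], [-0.99, 0.03, -0.16], [0.16, -0.0, -0.99]]
```

View pics/t0.png

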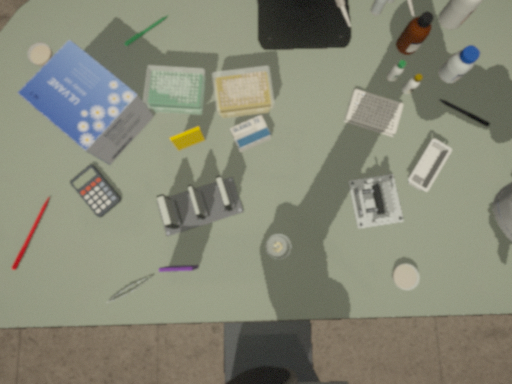

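View pics/s0.png

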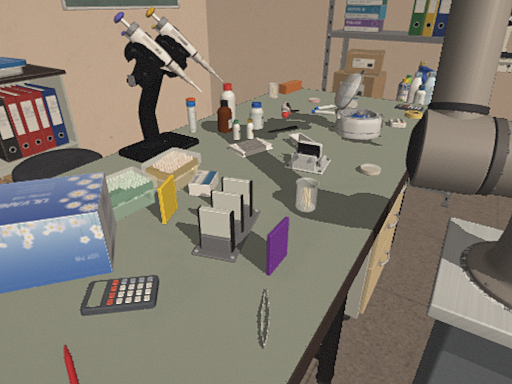

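The top view shows three white plates in the grey rack at (167,211), (196,203) and (224,193), and the clamp at (376,202). The beaker is at (278,246) and the slide box at (250,132). Lookalikes are the yellow plate at (187,138) and the purple plate at (178,268); neither is in the rack, so I rule both out. Next is a close crop to check this.

Run:
```python
from h import *
im=cv2.imread("pics/t0.png"); c=im[120:290,140:420]; cv2.imwrite("pics/t0c.png",cv2.resize(c,None,fx=2.85,fy=2.85,interpolation=cv2.INTER_CUBIC))
m=bot.camera_model("top")
for n,u,v,z in [("pA",167,211,96),("pB",196,203,96),("pC",224,193,96),("rack",201,206,6),("clamp",376,202,6),("beaker",278,246,35),("box",250,132,34),("purple",178,268,90),("yellow",187,138,90)]: print(n,ray(m,u,v,z).round(0))
```

```text
pA [535. 225.  96.]
pB [550. 163.  96.]
pC [570. 104.  96.]
rack [554. 165.   6.]
clamp [ 552. -249.    6.]
beaker [455. -11.  35.]
box [724.  44.  34.]
purple [416. 202.  90.]
yellow [696. 184.  90.]
```

View pics/t0c.png

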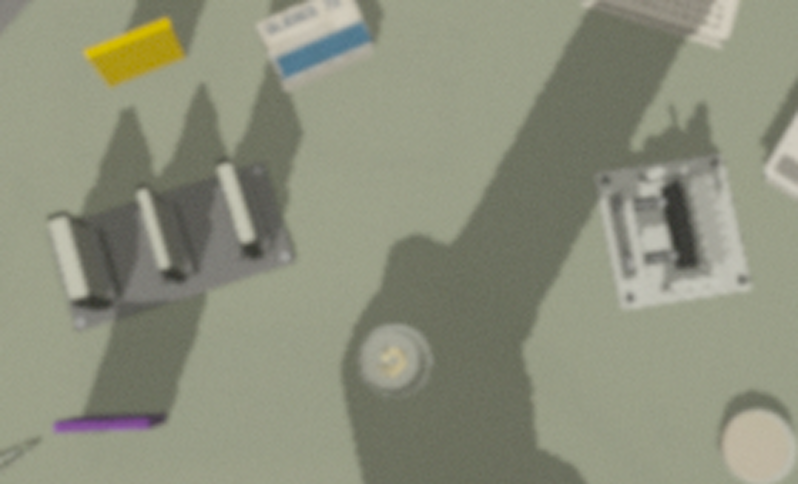

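The crop confirms the three white plates in the rack. Plate A, on the left, looks thickest. The clamp's black bar at crop (682,223) is on the world -y side of its slot. I'll look at the clamp on the way.

carry_out([
  {"tx":34,"ty":22,"tz":4,"rz":-0.02},
  {"tx":34,"ty":22,"tz":4,"rz":-0.02},
  {"tx":34,"ty":22,"tz":4,"rz":-0.02},
  {"tx":34,"ty":22,"tz":4,"rz":-0.02},
  {"tx":34,"ty":22,"tz":4,"rz":-0.02},
  {"tx":34,"ty":22,"tz":4,"rz":-0.02},
  {"tx":34,"ty":22,"tz":0,"rz":-0.02},
  {"tx":34,"ty":22,"tz":0,"rz":-0.02},
  {"tx":34,"ty":22,"tz":0,"rz":-0.02},
  {"tx":34,"ty":22,"tz":0,"rz":-0.01},
  {"tx":30,"ty":20},
  {"tx":0},
], gripper=0.565)

```text
invalid input at $.plan[0]: expected keys tx, ty, tz, rx, ry, rz
```

Run:
```python
from h import *
o=bot.get_obs(); print({k:np.round(o[k],3) for k in("time","tool_pos","tcp_rot","joint_positions","grip_width","contact_force")})
im,m=cap("wrist","pics/w0.png"); np.savez("w0.npz",**{k:np.array(m[k]) for k in("camera_matrix","R","t")})
R=np.array(m["R"]); print(-R.T@np.array(m["t"]),R.round(2).tolist())
```

```text
{'time': np.float64(0.1), 'tool_pos': array([ 174.927, -494.645,  226.114]), 'tcp_rot': array([-3.14, -0.  ,  0.34]), 'joint_positions': array([-1.377,  0.343,  1.525, -0.   ,  1.275, -0.146]), 'grip_width': np.float64(91.916), 'contact_force': array([ 0.502,  0.294, -1.001])}
[ 250.59615157 -468.72544295  385.44783369] [[0.33, -0.94, -0.0], [-0.9, -0.32, 0.3], [-0.28, -0.1, -0.95]]
```

View pics/w0.png

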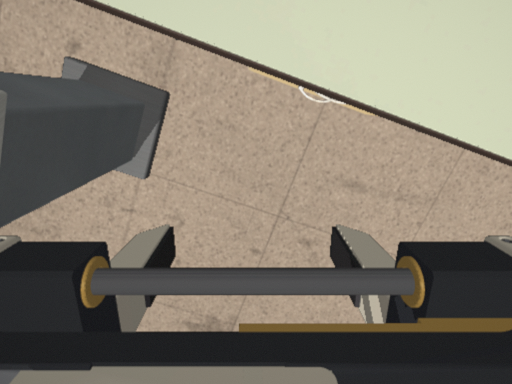

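The wrist view shows only the floor and the fingers, because that move was refused: every key is required. I'll resend it with all of them.

carry_out([
  {"tx":32,"ty":25,"tz":5,"rx":0,"ry":0,"rz":-0.02},
  {"tx":32,"ty":25,"tz":5,"rx":0,"ry":0,"rz":-0.02},
  {"tx":32,"ty":25,"tz":5,"rx":0,"ry":0,"rz":-0.02},
  {"tx":32,"ty":25,"tz":5,"rx":0,"ry":0,"rz":-0.02},
  {"tx":32,"ty":25,"tz":0,"rx":0,"ry":0,"rz":-0.02},
  {"tx":32,"ty":25,"tz":0,"rx":0,"ry":0,"rz":-0.02},
  {"tx":32,"ty":25,"tz":0,"rx":0,"ry":0,"rz":-0.02},
  {"tx":32,"ty":25,"tz":0,"rx":0,"ry":0,"rz":-0.02},
  {"tx":32,"ty":25,"tz":0,"rx":0,"ry":0,"rz":-0.02},
  {"tx":20,"ty":20,"tz":0,"rx":0,"ry":0,"rz":-0.01},
  {"tx":0,"ty":0,"tz":0,"rx":0,"ry":0,"rz":0},
  {"tx":0,"ty":0,"tz":0,"rx":0,"ry":0,"rz":0},
], gripper=0.565)

```text
time: 1.35
tool_pos: [482.9, -249.6, 246.3]
tcp_rot: [-3.141, 0.001, 0.151]
contact_force: [-0.3, -0.5, -0.2]
grip_width: 39.9
finger_force: 0.0
```

Run:
```python
from h import *
o=bot.get_obs(); print({k:np.round(o[k],3) for k in("time","tool_pos","tcp_rot","joint_positions","grip_width","contact_force")})
im,m=cap("wrist","pics/w1.png"); np.savez("w1.npz",**{k:np.array(m[k]) for k in("camera_matrix","R","t")})
cv2.imwrite("pics/w1b.png",cv2.resize(cv2.imread("pics/w1.png"),(800,600)))
```

```text
{'time': np.float64(1.35), 'tool_pos': array([ 482.925, -249.607,  246.32 ]), 'tcp_rot': array([-3.141e+00,  1.000e-03,  1.510e-01]), 'joint_positions': array([-6.180e-01,  3.630e-01,  1.438e+00, -1.000e-03,  1.342e+00,
        8.020e-01]), 'grip_width': np.float64(39.936), 'contact_force': array([-0.296, -0.509, -0.236])}
```

View pics/w1b.png

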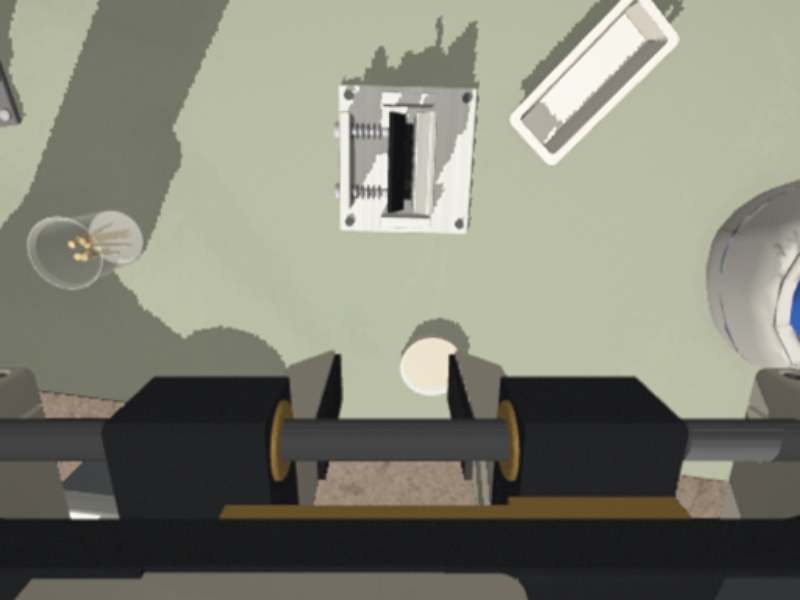

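The wrist view shows the clamp with its base corners at about (340,86), (477,88), (341,231) and (467,234) on the 800-wide picture. The black bar and its springs are on the left, which is world +y. The rack corner is at (5,120) and the beaker at about (85,250).

Run:
```python
from h import *
m=dict(np.load("w1.npz")); s=.64
P={k:ray(m,u*s,v*s,z) for k,u,v,z in [("TL",340,86,6),("TR",477,88,6),("BL",341,231,6),("BR",467,234,6),("sTL",349,95,8),("sTR",467,97,8),("sBL",349,221,8),("sBR",460,224,8),
 ("bar_t",392,112,71),("bar_b",390,210,71),("wall_t",436,110,69),("wall_b",432,215,69)]}
for k,v in P.items(): print(k,v.round(1))
for q in (("TL","TR","BL","BR"),("sTL","sTR","sBL","sBR")):
    a,b,c,d=[P[k][:2] for k in q]; print((a+b+c+d)/4, [np.linalg.norm(x).round(1) for x in (a-b,c-d,a-c,b-d)], [np.arctan2(x[1],x[0]).round(3) for x in (a-c,b-d)],[(np.arctan2(x[1],x[0])-np.pi/2).round(3) for x in (a-b,c-d)])
t=np.load("w1.npz"); mt=bot.camera_model("top")
for z,n,pts in ((6,"top base",[(598,175),(717,158),(627,307),(750,288)]),):
    Q=[ray(mt,140+u/2.85,120+v/2.85,z)[:2] for u,v in pts]; print(n,np.mean(Q,0),np.round(Q,0).tolist())
```

```text
TL [ 605.2 -188.2    6. ]
TR [ 620.  -295.6    6. ]
BL [ 490.9 -202.4    6. ]
BR [ 504.7 -310.7    6. ]
sTL [ 599.5 -196.2    8. ]
sTR [ 612.1 -288.8    8. ]
sBL [ 500.8 -208.3    8. ]
sBR [ 512.6 -302.7    8. ]
bar_t [ 587.5 -232.8   71. ]
bar_b [ 522.8 -241.1   71. ]
wall_t [ 593.4 -261.9   69. ]
wall_b [ 523.6 -271.6   69. ]
[ 555.20815012 -249.20266391] [np.float64(108.5), np.float64(109.2), np.float64(115.2), np.float64(116.3)] [np.float64(0.124), np.float64(0.13)] [np.float64(0.138), np.float64(0.127)]
[ 556.26359519 -249.00730762] [np.float64(93.5), np.float64(95.1), np.float64(99.5), np.float64(100.5)] [np.float64(0.122), np.float64(0.138)] [np.float64(0.135), np.float64(0.124)]
top base [ 553.64948133 -249.82385943] [[603.0, -191.0], [615.0, -292.0], [492.0, -207.0], [505.0, -309.0]]
```

carry_out([
  {"tx":0,"ty":40,"tz":0,"rx":0,"ry":0,"rz":0.014},
  {"tx":0,"ty":40,"tz":0,"rx":0,"ry":0,"rz":0.014},
  {"tx":0,"ty":40,"tz":0,"rx":0,"ry":0,"rz":0.014},
  {"tx":0,"ty":40,"tz":0,"rx":0,"ry":0,"rz":0.014},
  {"tx":0,"ty":40,"tz":0,"rx":0,"ry":0,"rz":0.014},
  {"tx":0,"ty":40,"tz":0,"rx":0,"ry":0,"rz":0.014},
  {"tx":0,"ty":40,"tz":0,"rx":0,"ry":0,"rz":0.014},
  {"tx":0,"ty":40,"tz":0,"rx":0,"ry":0,"rz":0.014},
  {"tx":0,"ty":40,"tz":0,"rx":0,"ry":0,"rz":0.014},
  {"tx":0,"ty":35,"tz":0,"rx":0,"ry":0,"rz":0.004},
  {"tx":0,"ty":0,"tz":0,"rx":0,"ry":0,"rz":0},
  {"tx":0,"ty":0,"tz":0,"rx":0,"ry":0,"rz":0},
])

```text
time: 2.6
tool_pos: [482.9, 144.3, 246.7]
tcp_rot: [3.141, 0.0, 0.28]
contact_force: [0.6, -0.7, -0.3]
grip_width: 40.1
finger_force: 0.0
```

Run:
```python
from h import *
o=bot.get_obs(); print({k:np.round(o[k],3) for k in("time","tool_pos","tcp_rot","joint_positions","grip_width","contact_force")})
im,m=cap("wrist","pics/w2.png"); np.savez("w2.npz",**{k:np.array(m[k]) for k in("camera_matrix","R","t")})
cv2.imwrite("pics/w2b.png",cv2.resize(cv2.imread("pics/w2.png"),(800,600)))
```

```text
{'time': np.float64(2.6), 'tool_pos': array([482.91 , 144.278, 246.661]), 'tcp_rot': array([3.141, 0.   , 0.28 ]), 'joint_positions': array([ 1.390e-01,  2.880e-01,  1.545e+00, -1.000e-03,  1.308e+00,
        1.430e+00]), 'grip_width': np.float64(40.123), 'contact_force': array([ 0.57 , -0.703, -0.33 ])}
```

View pics/w2b.png

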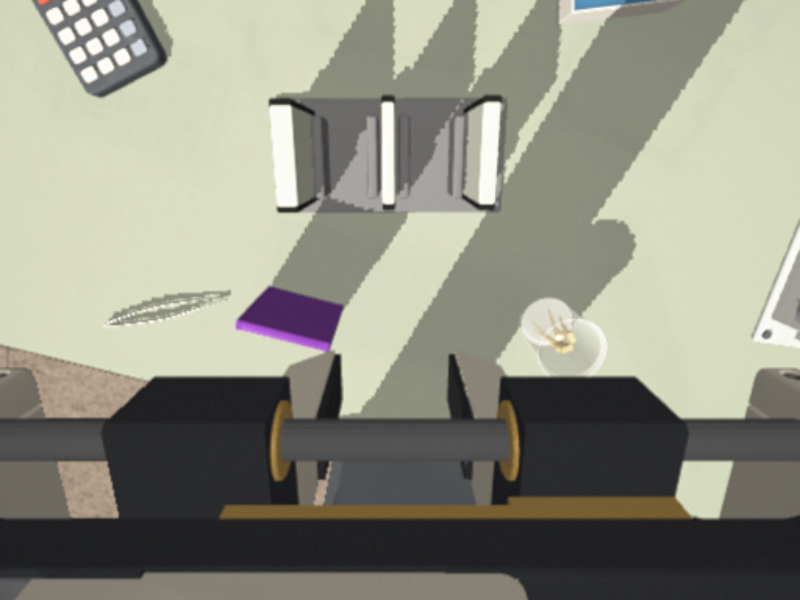

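The wrist view shows the plate tops at A (284,156), B (388,152) and C (490,152) on the 800-wide picture. They are about 23, 12 and 16 px wide, so C looks like the 11 mm one, and I'll pinch it first.

Run:
```python
from h import *
m=dict(np.load("w2.npz")); s=.64
for k,a,b in [("A",(283,100),(287,209)),("B",(388,97),(388,207)),("C",(493,97),(488,208))]:
    p,q=[ray(m,u*s,v*s,96)[:2] for u,v in (a,b)]; d=p-q; print(k,((p+q)/2).round(1),np.linalg.norm(d).round(1),np.arctan2(d[1],d[0]).round(3))
im=cv2.imread("pics/w2.png")
g=im.min(2)
for v in (90,97,104): 
    r=g[v,165:330]; idx=np.where(r>225)[0]+165; print(v,[(int(x[0]),int(x[-1])) for x in np.split(idx,np.where(np.diff(idx)>1)[0]+1)])
```

```text
A [538.4 232.3] 66.8 0.248
B [558.  169.3] 67.1 0.276
C [575.8 106.3] 67.8 0.294
90 [(174, 186), (245, 251), (309, 318)]
97 [(174, 187), (245, 251), (308, 317)]
104 [(176, 187), (245, 251), (308, 317)]
```

carry_out([
  {"tx":31,"ty":-12,"tz":0,"rx":0,"ry":0,"rz":0.005},
  {"tx":31,"ty":-13,"tz":0,"rx":0,"ry":0,"rz":0},
  {"tx":31,"ty":-13,"tz":0,"rx":0,"ry":0,"rz":0},
  {"tx":0,"ty":0,"tz":-30,"rx":0,"ry":0,"rz":0},
  {"tx":0,"ty":0,"tz":-30,"rx":0,"ry":0,"rz":0},
  {"tx":0,"ty":0,"tz":-30,"rx":0,"ry":0,"rz":0},
  {"tx":0,"ty":0,"tz":-30,"rx":0,"ry":0,"rz":0},
  {"tx":0,"ty":0,"tz":-20,"rx":0,"ry":0,"rz":0},
  {"tx":0,"ty":0,"tz":-20,"rx":0,"ry":0,"rz":0},
  {"tx":0,"ty":0,"tz":-14,"rx":0,"ry":0,"rz":0},
  {"tx":0,"ty":0,"tz":0,"rx":0,"ry":0,"rz":0},
  {"tx":0,"ty":0,"tz":0,"rx":0,"ry":0,"rz":0},
])

```text
time: 3.85
tool_pos: [576.3, 105.5, 73.1]
tcp_rot: [3.141, 0.0, 0.283]
contact_force: [-0.6, -0.3, 0.7]
grip_width: 39.8
finger_force: 0.0
```

Run:
```python
from h import *
cv2_im,m=cap("wrist","pics/w3.png"); im=cv2.imread("pics/w3.png"); cv2.imwrite("pics/w3b.png",im[100:,:])
```

```text
(no output)
```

View pics/w3b.png

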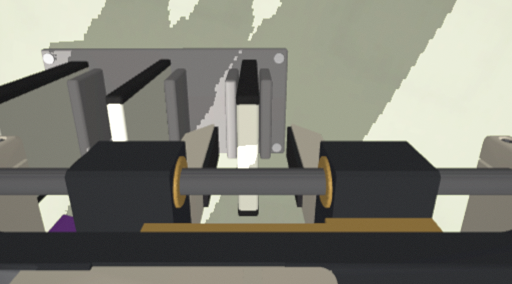

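The plate top, at about col 248, stands between the fingers at about cols 217 and 290 and is parallel to them. I'll pinch it.

carry_out([
  {"tx":0,"ty":0,"tz":0,"rx":0,"ry":0,"rz":0},
  {"tx":0,"ty":0,"tz":0,"rx":0,"ry":0,"rz":0},
  {"tx":0,"ty":0,"tz":0,"rx":0,"ry":0,"rz":0},
  {"tx":0,"ty":0,"tz":0,"rx":0,"ry":0,"rz":0},
  {"tx":0,"ty":0,"tz":0,"rx":0,"ry":0,"rz":0},
  {"tx":0,"ty":0,"tz":0,"rx":0,"ry":0,"rz":0},
  {"tx":0,"ty":0,"tz":0,"rx":0,"ry":0,"rz":0},
  {"tx":0,"ty":0,"tz":0,"rx":0,"ry":0,"rz":0},
], gripper=1)

```text
time: 4.7
tool_pos: [576.1, 107.1, 73.0]
tcp_rot: [3.141, -0.0, 0.285]
contact_force: [-0.5, 0.7, 2.5]
grip_width: 11.1
finger_force: 30.0
```

The opening reads 11.1 mm, so plate C is the 11 mm one. I'll lift it and carry it to the clamp.

carry_out([
  {"tx":0,"ty":0,"tz":10,"rx":0,"ry":0,"rz":0},
  {"tx":0,"ty":0,"tz":20,"rx":0,"ry":0,"rz":0},
  {"tx":0,"ty":0,"tz":30,"rx":0,"ry":0,"rz":0},
  {"tx":0,"ty":0,"tz":30,"rx":0,"ry":0,"rz":0},
  {"tx":0,"ty":0,"tz":30,"rx":0,"ry":0,"rz":0},
  {"tx":0,"ty":-10,"tz":20,"rx":0,"ry":0,"rz":-0.005},
  {"tx":-1,"ty":-20,"tz":0,"rx":0,"ry":0,"rz":-0.01},
  {"tx":-2,"ty":-30,"tz":0,"rx":0,"ry":0,"rz":-0.02},
  {"tx":-2,"ty":-35,"tz":0,"rx":0,"ry":0,"rz":-0.02},
  {"tx":-2,"ty":-35,"tz":0,"rx":0,"ry":0,"rz":-0.02},
  {"tx":-2,"ty":-35,"tz":0,"rx":0,"ry":0,"rz":-0.02},
  {"tx":-2,"ty":-35,"tz":0,"rx":0,"ry":0,"rz":-0.02},
])

```text
time: 5.9
tool_pos: [564.7, -94.3, 213.2]
tcp_rot: [3.141, -0.0, 0.169]
contact_force: [0.8, 0.8, -0.1]
grip_width: 11.3
finger_force: 30.0
```

carry_out([
  {"tx":-2,"ty":-35,"tz":0,"rx":0,"ry":0,"rz":-0.02},
  {"tx":-2,"ty":-35,"tz":0,"rx":0,"ry":0,"rz":-0.02},
  {"tx":-2,"ty":-35,"tz":0,"rx":0,"ry":0,"rz":0},
  {"tx":-2,"ty":-30,"tz":0,"rx":0,"ry":0,"rz":0},
  {"tx":-2,"ty":-20,"tz":0,"rx":0,"ry":0,"rz":0},
  {"tx":0,"ty":0,"tz":0,"rx":0,"ry":0,"rz":0},
  {"tx":0,"ty":0,"tz":0,"rx":0,"ry":0,"rz":0},
])

```text
time: 6.6
tool_pos: [554.8, -247.9, 212.8]
tcp_rot: [-3.141, 0.0, 0.129]
contact_force: [0.7, 0.3, -0.3]
grip_width: 10.6
finger_force: 30.0
```

Run:
```python
from h import *
im,m=cap("wrist","pics/w4.png"); np.savez("w4.npz",**{k:np.array(m[k]) for k in("camera_matrix","R","t")})
cv2.imwrite("pics/w4b.png",cv2.resize(cv2.imread("pics/w4.png"),(800,600)))
o=bot.get_obs(); print(o["tool_pos"],o["tcp_rot"],o["grip_width"])
```

```text
[ 554.95076178 -247.2748755   212.83038374] [-3.14102286e+00  1.24780691e-04  1.29940379e-01] 11.259117306523455
```

View pics/w4b.png

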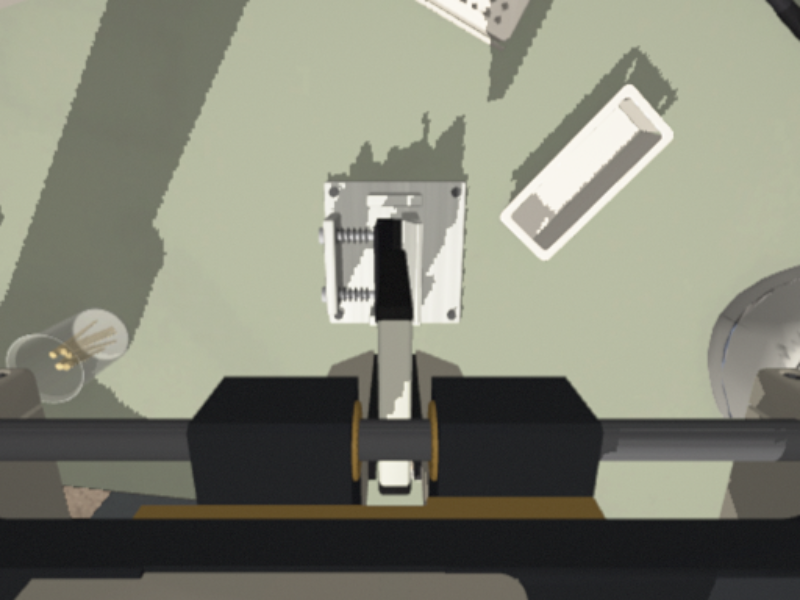

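The view shows the clamp base corners at (326,182), (465,182), (331,322) and (461,323). The plate's far edge has its bottom at about (388,219) and its top at about (395,320), so it hangs over the slot.

Run:
```python
from h import *
m=dict(np.load("w4.npz")); s=.64
def quad(pts,z):
    a,b,c,d=[ray(m,u*s,v*s,z)[:2] for u,v in pts]; print(np.mean([a,b,c,d],0).round(1),[np.linalg.norm(x).round(1) for x in (a-b,c-d,a-c,b-d)],[np.arctan2(x[1],x[0]).round(3) for x in (a-c,b-d)],[(np.arctan2(x[1],x[0])-np.pi/2).round(3) for x in (a-b,c-d)])
quad([(326,182),(465,182),(331,322),(461,323)],6); quad([(333,193),(455,191),(338,315),(451,314)],8)
e=np.array([np.cos(.13),np.sin(.13)])
for u,v,z in [(388.5,219,145.8),(395,320,235.8)]: p=ray(m,u*s,v*s,z)[:2]; print(p.round(1),"centre",(p-35*e).round(1))
im=cv2.imread("pics/w4.png").min(2)
print(im[142,232:272].tolist()); print(im[200,232:272].tolist())
```

```text
[ 555.8 -249.5] [np.float64(106.8), np.float64(109.5), np.float64(114.7), np.float64(115.5)] [np.float64(0.121), np.float64(0.145)] [np.float64(0.128), np.float64(0.12)]
[ 555.9 -248.3] [np.float64(93.8), np.float64(94.2), np.float64(99.6), np.float64(100.2)] [np.float64(0.131), np.float64(0.134)] [np.float64(0.144), np.float64(0.138)]
[ 603.3 -239.4] centre [ 568.6 -244. ]
[ 584.7 -245. ] centre [ 550.  -249.5]
[152, 153, 174, 223, 232, 233, 236, 228, 151, 54, 24, 26, 25, 19, 17, 17, 18, 18, 15, 18, 22, 23, 21, 22, 62, 153, 222, 185, 172, 168, 161, 147, 128, 119, 120, 125, 128, 136, 152, 150]
[233, 236, 238, 238, 218, 118, 101, 86, 41, 20, 24, 23, 25, 26, 25, 26, 25, 23, 25, 28, 24, 23, 22, 23, 24, 25, 27, 24, 25, 23, 20, 33, 115, 217, 239, 203, 197, 212, 232, 232]
```

Run:
```python
from h import *
m=dict(np.load("w4.npz"))
e=np.array([np.cos(.13),np.sin(.13)]);n=np.array([-e[1],e[0]])
def w(c,x,y,z): p=np.array(c)+x*e+y*n; return (proj(m,[*p,z])/.64).round(0)
C=(555.6,-249);T=(555,-247.3)
for y in(-5.5,5.5): print("plate far bottom",w(T,35,y,145.8),"top",w(T,35,y,235.8),"near top",w(T,-35,y,235.8))
for x in (-33,33):
  for y,z in((1.5,52),(10.5,71)): print("bar",x,y,w(C,x,y,z))
cv2.imwrite("pics/w4c.png",cv2.resize(cv2.imread("pics/w4.png")[105:325,190:320],None,fx=4.5,fy=2.7,interpolation=cv2.INTER_CUBIC))
```

```text
plate far bottom [403. 247.] top [408. 304.] near top [406. 492.]
plate far bottom [381. 247.] top [372. 304.] near top [375. 492.]
bar -33 1.5 [393. 313.]
bar -33 10.5 [380. 322.]
bar 33 1.5 [393. 223.]
bar 33 10.5 [379. 227.]
```

View pics/w4c.png

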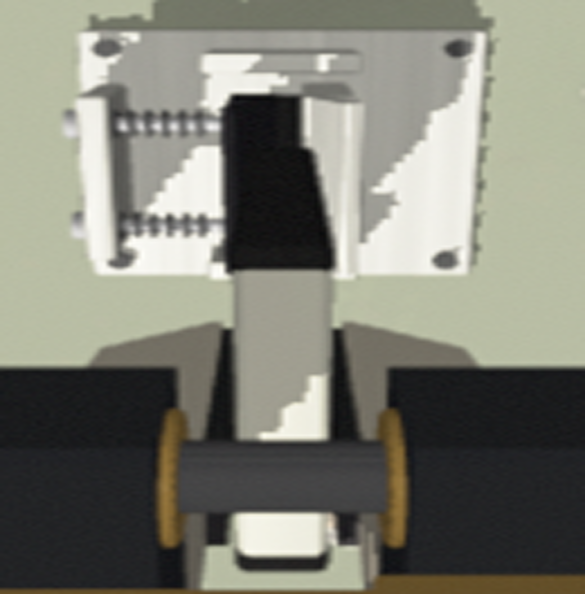

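The plate's far bottom edge is at about row 249 on the 800-wide scale, against row 247 expected, so it is centred in x to within 1 to 2 mm. It sits upright. I'll bias it about 1 mm towards +y and come down to the flare.

carry_out([
  {"tx":0,"ty":1,"tz":-20,"rx":0,"ry":0,"rz":0},
  {"tx":0,"ty":0,"tz":-20,"rx":0,"ry":0,"rz":0},
  {"tx":0,"ty":0,"tz":-15,"rx":0,"ry":0,"rz":0},
  {"tx":0,"ty":0,"tz":-10,"rx":0,"ry":0,"rz":0},
  {"tx":0,"ty":0,"tz":-6,"rx":0,"ry":0,"rz":0},
  {"tx":0,"ty":0,"tz":0,"rx":0,"ry":0,"rz":0},
  {"tx":0,"ty":0,"tz":0,"rx":0,"ry":0,"rz":0},
])

```text
time: 7.35
tool_pos: [555.4, -246.9, 142.4]
tcp_rot: [3.141, -0.001, 0.13]
contact_force: [0.7, 0.2, -0.6]
grip_width: 10.9
finger_force: 30.0
```

carry_out([
  {"tx":0,"ty":0,"tz":-2,"rx":0,"ry":0,"rz":0},
  {"tx":0,"ty":0,"tz":-2,"rx":0,"ry":0,"rz":0},
  {"tx":0,"ty":0,"tz":-2,"rx":0,"ry":0,"rz":0},
  {"tx":0,"ty":0,"tz":-2,"rx":0,"ry":0,"rz":0},
  {"tx":0,"ty":0,"tz":-2,"rx":0,"ry":0,"rz":0},
])

```text
time: 7.85
tool_pos: [555.0, -247.0, 131.6]
tcp_rot: [3.142, 0.0, 0.13]
contact_force: [-0.0, 0.0, -0.9]
grip_width: 10.8
finger_force: 30.0
```

Bottom at about 65 mm with no contact yet, so I'll carry on down.

carry_out([
  {"tx":0,"ty":0,"tz":-2,"rx":0,"ry":0,"rz":0},
  {"tx":0,"ty":0,"tz":-2,"rx":0,"ry":0,"rz":0},
  {"tx":0,"ty":0,"tz":-2,"rx":0,"ry":0,"rz":0},
])

```text
time: 8.15
tool_pos: [555.5, -247.9, 126.2]
tcp_rot: [3.139, -0.001, 0.13]
contact_force: [0.8, -2.7, 3.5]
grip_width: 10.7
finger_force: 30.0
```

carry_out([
  {"tx":0,"ty":0,"tz":-2,"rx":0,"ry":0,"rz":0},
  {"tx":0,"ty":0,"tz":-2,"rx":0,"ry":0,"rz":0},
])

```text
time: 8.35
tool_pos: [555.7, -248.0, 122.5]
tcp_rot: [3.139, -0.002, 0.13]
contact_force: [0.3, -4.2, 5.7]
grip_width: 11.0
finger_force: 30.0
```

carry_out([
  {"tx":0,"ty":0,"tz":-2,"rx":0,"ry":0,"rz":0},
  {"tx":0,"ty":0,"tz":-2,"rx":0,"ry":0,"rz":0},
])

```text
time: 8.55
tool_pos: [555.8, -248.1, 118.8]
tcp_rot: [3.139, -0.002, 0.13]
contact_force: [0.1, -1.9, 14.9]
grip_width: 11.1
finger_force: 30.0
```

The push has reached 15 N while Fy has fallen off, so the plate is touching the rigid wall's flare. I'll back off a little and shift towards the bar.

carry_out([
  {"tx":0,"ty":0,"tz":2,"rx":0,"ry":0,"rz":0},
  {"tx":0,"ty":1.5,"tz":0,"rx":0,"ry":0,"rz":0},
  {"tx":0,"ty":0,"tz":0,"rx":0,"ry":0,"rz":0},
])

```text
time: 8.85
tool_pos: [555.3, -246.6, 120.0]
tcp_rot: [3.139, -0.001, 0.13]
contact_force: [0.0, -6.5, 2.1]
grip_width: 10.5
finger_force: 30.1
```

carry_out([
  {"tx":0,"ty":0,"tz":-2,"rx":0,"ry":0,"rz":0},
  {"tx":0,"ty":0,"tz":-1,"rx":0,"ry":0,"rz":0},
])

```text
time: 9.05
tool_pos: [555.7, -246.9, 118.0]
tcp_rot: [3.138, -0.002, 0.13]
contact_force: [0.4, -5.1, 3.7]
grip_width: 10.9
finger_force: 30.0
```

carry_out([
  {"tx":0,"ty":0,"tz":-1,"rx":0,"ry":0,"rz":0},
  {"tx":0,"ty":0,"tz":-1,"rx":0,"ry":0,"rz":0},
])

```text
time: 9.25
tool_pos: [555.6, -246.8, 115.3]
tcp_rot: [3.139, -0.002, 0.13]
contact_force: [0.9, -5.9, 3.2]
grip_width: 10.9
finger_force: 30.1
```

carry_out([
  {"tx":0,"ty":0,"tz":-1,"rx":0,"ry":0,"rz":0},
  {"tx":0,"ty":0,"tz":-1,"rx":0,"ry":0,"rz":0},
])

```text
time: 9.45
tool_pos: [555.5, -246.8, 113.3]
tcp_rot: [3.139, -0.001, 0.13]
contact_force: [1.1, -5.8, 3.1]
grip_width: 10.7
finger_force: 30.1
```

It's past the bar and sliding at 3 N.

carry_out([
  {"tx":0,"ty":0,"tz":-2,"rx":0,"ry":0,"rz":0},
  {"tx":0,"ty":0,"tz":-2,"rx":0,"ry":0,"rz":0},
  {"tx":0,"ty":0,"tz":-2,"rx":0,"ry":0,"rz":0},
  {"tx":0,"ty":0,"tz":-2,"rx":0,"ry":0,"rz":0},
  {"tx":0,"ty":0,"tz":-1,"rx":0,"ry":0,"rz":0},
  {"tx":0,"ty":0,"tz":-1,"rx":0,"ry":0,"rz":0},
])

```text
time: 10.05
tool_pos: [555.6, -247.0, 103.2]
tcp_rot: [3.139, -0.001, 0.13]
contact_force: [0.9, -6.3, 3.9]
grip_width: 10.7
finger_force: 30.0
```

carry_out([
  {"tx":0,"ty":0,"tz":-1,"rx":0,"ry":0,"rz":0},
  {"tx":0,"ty":0,"tz":-1,"rx":0,"ry":0,"rz":0},
])

```text
time: 10.25
tool_pos: [555.6, -246.9, 101.2]
tcp_rot: [3.139, -0.001, 0.13]
contact_force: [1.7, -6.9, 3.0]
grip_width: 10.9
finger_force: 30.0
```

carry_out([
  {"tx":0,"ty":0,"tz":-1,"rx":0,"ry":0,"rz":0},
])

```text
time: 10.35
tool_pos: [555.6, -247.0, 100.2]
tcp_rot: [3.139, -0.001, 0.13]
contact_force: [0.2, -7.0, 3.3]
grip_width: 10.6
finger_force: 30.0
```

carry_out([
  {"tx":0,"ty":0,"tz":-1,"rx":0,"ry":0,"rz":0},
])

```text
time: 10.45
tool_pos: [555.6, -247.0, 99.2]
tcp_rot: [3.139, -0.001, 0.13]
contact_force: [1.7, -6.3, 2.4]
grip_width: 10.8
finger_force: 30.0
```

carry_out([
  {"tx":0,"ty":0,"tz":-1,"rx":0,"ry":0,"rz":0},
])

```text
time: 10.55
tool_pos: [555.6, -246.9, 98.2]
tcp_rot: [3.139, -0.001, 0.13]
contact_force: [0.5, -6.7, 3.1]
grip_width: 11.2
finger_force: 30.0
```

carry_out([
  {"tx":0,"ty":0,"tz":-1,"rx":0,"ry":0,"rz":0},
])

```text
time: 10.65
tool_pos: [555.6, -247.0, 97.2]
tcp_rot: [3.139, -0.002, 0.13]
contact_force: [1.5, -6.6, 2.7]
grip_width: 10.8
finger_force: 30.0
```

carry_out([
  {"tx":0,"ty":0,"tz":-1,"rx":0,"ry":0,"rz":0},
  {"tx":0,"ty":0,"tz":-1,"rx":0,"ry":0,"rz":0},
])

```text
time: 10.85
tool_pos: [555.6, -247.0, 95.3]
tcp_rot: [3.138, -0.002, 0.13]
contact_force: [0.9, -7.4, 2.8]
grip_width: 10.5
finger_force: 30.0
```

carry_out([
  {"tx":0,"ty":0,"tz":-1,"rx":0,"ry":0,"rz":0},
  {"tx":0,"ty":0,"tz":-1,"rx":0,"ry":0,"rz":0},
])

```text
time: 11.05
tool_pos: [555.6, -247.0, 93.2]
tcp_rot: [3.139, -0.002, 0.13]
contact_force: [0.9, -7.3, 2.4]
grip_width: 10.8
finger_force: 30.0
```

carry_out([
  {"tx":0,"ty":0,"tz":-1,"rx":0,"ry":0,"rz":0},
  {"tx":0,"ty":0,"tz":-1,"rx":0,"ry":0,"rz":0},
])

```text
time: 11.25
tool_pos: [555.6, -247.0, 91.3]
tcp_rot: [3.139, -0.002, 0.13]
contact_force: [-0.0, -6.7, 2.5]
grip_width: 10.8
finger_force: 30.0
```

carry_out([
  {"tx":0,"ty":0,"tz":-1,"rx":0,"ry":0,"rz":0},
  {"tx":0,"ty":0,"tz":-1,"rx":0,"ry":0,"rz":0},
])

```text
time: 11.45
tool_pos: [555.6, -247.0, 89.2]
tcp_rot: [3.139, -0.002, 0.13]
contact_force: [0.9, -7.2, 2.7]
grip_width: 10.7
finger_force: 30.0
```

carry_out([
  {"tx":0,"ty":0,"tz":-1,"rx":0,"ry":0,"rz":0},
  {"tx":0,"ty":0,"tz":-1,"rx":0,"ry":0,"rz":0},
])

```text
time: 11.65
tool_pos: [555.6, -247.0, 87.2]
tcp_rot: [3.139, -0.002, 0.13]
contact_force: [0.8, -7.8, 3.0]
grip_width: 10.9
finger_force: 30.0
```

carry_out([
  {"tx":0,"ty":0,"tz":-1,"rx":0,"ry":0,"rz":0},
  {"tx":0,"ty":0,"tz":-1,"rx":0,"ry":0,"rz":0},
])

```text
time: 11.85
tool_pos: [555.6, -247.0, 85.3]
tcp_rot: [3.139, -0.002, 0.13]
contact_force: [0.7, -6.4, 3.8]
grip_width: 11.0
finger_force: 30.0
```

carry_out([
  {"tx":0,"ty":0,"tz":-1,"rx":0,"ry":0,"rz":0},
  {"tx":0,"ty":0,"tz":-0.5,"rx":0,"ry":0,"rz":0},
])

```text
time: 12.05
tool_pos: [555.6, -247.0, 83.7]
tcp_rot: [3.139, -0.002, 0.13]
contact_force: [1.1, -7.2, 2.9]
grip_width: 11.2
finger_force: 30.0
```

carry_out([
  {"tx":0,"ty":0,"tz":-1,"rx":0,"ry":0,"rz":0},
  {"tx":0,"ty":0,"tz":-0.5,"rx":0,"ry":0,"rz":0},
])

```text
time: 12.25
tool_pos: [555.6, -247.0, 82.2]
tcp_rot: [3.139, -0.002, 0.13]
contact_force: [1.0, -8.3, 4.0]
grip_width: 10.7
finger_force: 30.0
```

carry_out([
  {"tx":0,"ty":0,"tz":-1,"rx":0,"ry":0,"rz":0},
  {"tx":0,"ty":0,"tz":-0.5,"rx":0,"ry":0,"rz":0},
])

```text
time: 12.45
tool_pos: [555.6, -247.0, 80.7]
tcp_rot: [3.139, -0.002, 0.13]
contact_force: [1.5, -6.5, 3.3]
grip_width: 10.7
finger_force: 30.0
```

carry_out([
  {"tx":0,"ty":0,"tz":-1,"rx":0,"ry":0,"rz":0},
  {"tx":0,"ty":0,"tz":0,"rx":0,"ry":0,"rz":0},
])

```text
time: 12.65
tool_pos: [555.6, -247.0, 79.7]
tcp_rot: [3.139, -0.002, 0.129]
contact_force: [1.4, -7.5, 1.5]
grip_width: 10.7
finger_force: 30.0
```

carry_out([
  {"tx":0,"ty":0,"tz":-1,"rx":0,"ry":0,"rz":0},
])

```text
time: 12.75
tool_pos: [555.7, -247.0, 78.8]
tcp_rot: [3.139, -0.002, 0.13]
contact_force: [1.1, -8.0, 3.7]
grip_width: 10.8
finger_force: 30.0
```

carry_out([
  {"tx":0,"ty":0,"tz":-1,"rx":0,"ry":0,"rz":0},
])

```text
time: 12.85
tool_pos: [555.8, -247.1, 78.2]
tcp_rot: [3.138, -0.002, 0.13]
contact_force: [0.4, -6.1, 10.3]
grip_width: 11.0
finger_force: 30.0
```

The push has climbed to 10 N with the bottom at about 11 mm, so this is the stop. I'll press a little more to seat it.

carry_out([
  {"tx":0,"ty":0,"tz":-0.6,"rx":0,"ry":0,"rz":0},
  {"tx":0,"ty":0,"tz":0,"rx":0,"ry":0,"rz":0},
])

```text
time: 13.05
tool_pos: [555.8, -247.1, 78.1]
tcp_rot: [3.138, -0.002, 0.13]
contact_force: [-0.1, -6.7, 8.1]
grip_width: 10.7
finger_force: 30.0
```

carry_out([
  {"tx":0,"ty":0,"tz":-1,"rx":0,"ry":0,"rz":0},
])

```text
time: 13.15
tool_pos: [556.0, -247.2, 77.7]
tcp_rot: [3.138, -0.003, 0.13]
contact_force: [-1.8, -6.5, 17.0]
grip_width: 10.8
finger_force: 30.0
```

carry_out([
  {"tx":0,"ty":0,"tz":-0.6,"rx":0,"ry":0,"rz":0},
])

```text
time: 13.25
tool_pos: [556.0, -247.2, 77.6]
tcp_rot: [3.137, -0.003, 0.13]
contact_force: [-3.1, -5.9, 17.6]
grip_width: 10.7
finger_force: 30.0
```

The push holds firm at 17 to 18 N with no more travel, so the plate is on the stop. I'll release it.

carry_out([
  {"tx":0,"ty":0,"tz":0,"rx":0,"ry":0,"rz":0},
  {"tx":0,"ty":0,"tz":0,"rx":0,"ry":0,"rz":0},
  {"tx":0,"ty":0,"tz":0,"rx":0,"ry":0,"rz":0},
  {"tx":0,"ty":0,"tz":0,"rx":0,"ry":0,"rz":0},
  {"tx":0,"ty":0,"tz":0,"rx":0,"ry":0,"rz":0},
], gripper=0.6)

```text
time: 13.75
tool_pos: [554.8, -245.0, 74.5]
tcp_rot: [-3.141, 0.001, 0.13]
contact_force: [-0.4, -0.0, -0.6]
grip_width: 36.6
finger_force: 0.0
```

carry_out([
  {"tx":0,"ty":0,"tz":10,"rx":0,"ry":0,"rz":0},
  {"tx":0,"ty":0,"tz":20,"rx":0,"ry":0,"rz":0},
  {"tx":0,"ty":0,"tz":30,"rx":0,"ry":0,"rz":0},
  {"tx":0,"ty":0,"tz":40,"rx":0,"ry":0,"rz":0},
  {"tx":-20,"ty":0,"tz":40,"rx":0,"ry":0,"rz":0},
  {"tx":-40,"ty":0,"tz":0,"rx":0,"ry":0,"rz":0},
  {"tx":0,"ty":0,"tz":0,"rx":0,"ry":0,"rz":0},
])

```text
time: 14.45
tool_pos: [491.5, -244.9, 216.6]
tcp_rot: [-3.142, 0.001, 0.129]
contact_force: [-0.3, 0.0, -0.4]
grip_width: 37.0
finger_force: 0.0
```

Run:
```python
from h import *
a,m=cap("wrist","pics/w5.png"); b,mt=cap("top","pics/t5.png"); np.savez("w5.npz",**{k:np.array(m[k]) for k in("camera_matrix","R","t")})
a=cv2.imread("pics/w5.png");b=cv2.imread("pics/t5.png")
A=cv2.resize(a[20:240,150:360],(400,420)); B=cv2.resize(b[120:290,140:420],(400,243)); 
cv2.imwrite("pics/f5.png",np.hstack([A,np.vstack([B,np.zeros((177,400,3),np.uint8)])]))
e=np.array([np.cos(.13),np.sin(.13)]);n=np.array([-e[1],e[0]])
for x in(-35,35):
  for y in(-5.5,5.5):
    p=np.array([555.6,-248])+x*e+y*n; u,v=proj(m,[*p,101]); print(x,y,((u-150)*400/210).round(),((v-20)*420/220).round())
```

```text
-35 -5.5 228.0 259.0
-35 5.5 206.0 259.0
35 -5.5 230.0 106.0
35 5.5 206.0 106.0
```

View pics/f5.png

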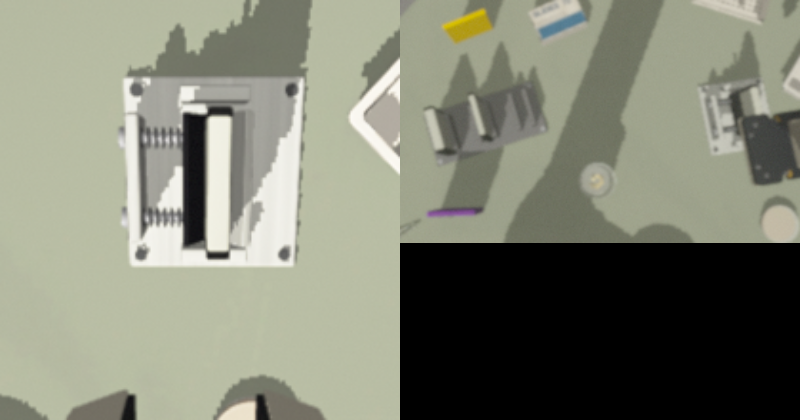

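The wrist view, at left, shows the plate upright in the slot, with its top at cols 206–231 and rows 107–258 against 106–259 predicted. In the top view the other two plates still stand in the rack, and the beaker and slide box look where they were. I'll hand it in.

```bash
python3 -c "
from plant import bot
print(bot.close_job())"
```

```text
the job is handed in; nothing more can be done
None
```

I handed the job in: the 11 mm plate (the rack plate nearest the clamp, pinched at 11.1 mm) was pressed onto the depth stop at about 18 N and let go, standing upright in the clamp; on the way in it touched the rigid wall's flare once at about 15 N.

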